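Nest the bar tumblers in their tray and roll it into the empty bay

TASK

Nest the three steel tumblers in the cardboard tray that stands on the roller lane: the widest one standing in the tray, the medium one right down inside it, and the slim one right down inside that. Then push the loaded tray along the rollers, without lifting it off them, until it is fully home against the end stop of the empty bay, with the nest still upright in it. Leave the bottles, the can, the jar and the napkin pack standing where they are.

Things in the scene. Friction and masses are not known exactly. Their poses are not given: they have to be found in the camera images.
- lane_mid (a point): middle of the 600 mm roller lane at roller-top height (41 mm above the table); y along the lane, x across, z up. 16 free but slightly stiff steel rollers (22 mm thick, every 38 mm) between aluminium rails, inner faces 66 mm either side of the middle line, tops 6 mm above the rollers. End stops: inner faces 296 mm from here, tops 34 mm above the rollers. A bay at each end: one empty, one full
- bay_home (a point): middle of the EMPTY bay, at roller-top height, 230 mm from lane_mid along the lane (towards +y or -y); axes as lane_mid. A tray touching the end stop has its centre here (1 mm further out). Red slatted crate sides either side of the lane: 150 mm long, 8 mm thick, 98 mm tall above the table, inner faces 75 mm from the middle line
- full_c (a point): middle of the FULL bay at the other end of the lane, at roller-top height, 230 mm from lane_mid; same red crate sides. It is filled by a fixed cardboard tray of upturned steel cups that reaches 65 mm from here along the lane and 100 mm above the table
- tray_c (a point): centre, half-way up, of the open cardboard tray on the rollers: 120 mm wide across the lane (its x), 130 mm long along it (its y), 30 mm high, walls and floor 5 mm thick, about 0.25 kg. Its underside is 15 mm below this point and rests on the rollers near the middle of the lane; its inner floor is 10 mm below this point
- wide_c (a point): centre, half-way up, of the wide steel tumbler: an open round cup 65 mm high, outside diameter 62 mm at the foot and 68 mm at the rim, wall 4 mm, floor 5 mm thick, about 0.16 kg; stands upright on the table; z is its axis
- medium_c (a point): centre, half-way up, of the medium steel tumbler: an open round cup 100 mm high, outside diameter 47 mm at the foot and 53 mm at the rim, wall 4 mm, floor 5 mm thick, about 0.14 kg; stands upright on the table; z is its axis. Fully down in the wide tumbler, its foot is 5 mm above the wide one's foot
- slim_c (a point): centre, half-way up, of the slim steel tumbler: an open round cup 135 mm high, outside diameter 34 mm at the foot and 38 mm at the rim, wall 4 mm, floor 5 mm thick, about 0.11 kg; stands upright on the table; z is its axis. Fully down in the medium tumbler its foot is 5 mm above the medium one's foot
- bottle: green glass bottle, a bystander, 58 mm diameter, 190 mm tall, loose; origin at the centre of its underside
- jar: amber glass jar with a lid, a bystander, 60 mm diameter, 100 mm tall, loose; origin at the centre of its underside
- napkins: white napkin pack, a bystander, 50 x 110 x 30 mm (x, y, z), loose, between the robot and the other things; origin at the centre of its underside
- can: aluminium drinks can, a bystander at the side, 66 mm diameter, 115 mm tall, loose; origin at the centre of its underside
- cleaner: white plastic bottle with an orange cap, a bystander at the side, 68 mm diameter, 170 mm tall, loose; origin at the centre of its underside
Mind the look-alikes: they are no part of the job. What is shaped like the part that bears tray_c but yellow is not meant.

How it is judged:
On the way:
1. all three tumblers are nested in the tray and let go while the tray is still outside the bay (x of wide_c in the frame of tray_c between -0.045 and 0.045 m and y of wide_c in the frame of tray_c between -0.045 and 0.045 m and z of wide_c in the frame of tray_c below 0.03 m and horizontal distance between medium_c and wide_c below 0.012 m and z of medium_c in the frame of wide_c between 0.015 and 0.0305 m and horizontal distance between slim_c and medium_c below 0.012 m and z of slim_c in the frame of medium_c between 0.015 and 0.0305 m and angle between each of wide_c, medium_c, slim_c's own z axis and vertical below 0.12 rad and contact force between the fingers and wide below 0.2 N and contact force between the fingers and medium below 0.2 N and contact force between the fingers and slim below 0.2 N and horizontal distance between tray_c and bay_home above 0.08 m), for 0.2 s.
At the end, for the whole second after the job is handed in: the tray rests on the rollers in the empty bay, within 15 mm of home at the end stop, square within 0.1 rad; the wide tumbler stands on its floor, the medium one down in the wide one and the slim one down in that (within 8 mm), upright within 0.12 rad, still, not held (x of wide_c in the frame of tray_c between -0.045 and 0.045 m and y of wide_c in the frame of tray_c between -0.045 and 0.045 m and z of wide_c in the frame of tray_c below 0.03 m and horizontal distance between medium_c and wide_c below 0.012 m and z of medium_c in the frame of wide_c between 0.015 and 0.0305 m and horizontal distance between slim_c and medium_c below 0.012 m and z of slim_c in the frame of medium_c between 0.015 and 0.0305 m and angle between each of wide_c, medium_c, slim_c's own z axis and vertical below 0.12 rad and contact force between the fingers and wide below 0.2 N and contact force between the fingers and medium below 0.2 N and contact force between the fingers and slim below 0.2 N and horizontal distance between tray_c and bay_home below 0.015 m and angle between the y axis of tray_c and the y axis of bay_home, either way round below 0.1 rad and z of tray_c in the frame of bay_home below 0.02 m and linear speed of each of tray, slim below 0.02 m/s); the robot touches nothing.
It fails at once if the tray is lifted off the rollers (z of tray_c in the frame of lane_mid above 0.04 m).
It fails at once if a bottle, the can, the jar or the napkin pack is shoved more than 30 mm or knocked over (distance of any of bottle, jar, napkins, can, cleaner from where it was at the start of the episode above 0.03 m or angle between any of bottle, jar, napkins, can, cleaner's own z axis and vertical above 0.5 rad).
It also fails if it takes over 72 s, if anything falls off the work surface, if the arm or the gripper's body presses on something with over 40 N, if the wrist force passes 120 N, or if a joint passes its speed limit or range.

ROBOT

A 6-joint arm with a two-finger parallel gripper is mounted at the origin on the work surface. World frame = base frame: x ahead of the robot, y to its left, z up, the work surface at z = 0. Lengths are in m, angles in rad, forces in N, time in s.
With the tool pointing down it reaches from about 0.4 to 0.925 m from the base axis. Payload 12.5 kg.
Tool frame: the origin (TCP) lies between the finger pads; the fingertips stand 19 mm ahead of it and the grasp point (between the pads) is the TCP; z points along the fingers, y is the line along which they close (so a half turn about z gives the same grasp; the last joint's range is limited). The gripper opens to 95 mm and grips with 3 to 60 N. Pads are 20 mm wide; open, the fingers measure 119 mm over their backs; the gripper's body (75 mm by 180 mm) begins 59 mm behind the grasp point.
Start: joints at [1.185, 0.491, 1.559, -0, 1.092, -0.106], TCP at [0.173, 0.601, 0.234] pointing down, gripper open.
Joint ranges: [-3.1, 3.1], [-0.84, 2.19], [0.05, 2.79], [-1.13, 4.28], [0.06, 2.93], [-2.69, 2.69]. Speed limits (rad/s): [2.22, 2.22, 2.79, 3.14, 3.14, 3.14].

INTERFACE

Orientations are given as a unit quaternion [w, x, y, z].
In Python, from station import readout, eyes, order gives the robot as it stands. The module is installed in compiled form; this text tells all that it offers.
- The arm moves only by the shell command python3 -m creep 'ROWS' [FORCE]. ROWS is JSON, a list of rows, each an object with "gripper": the closure in counts, from 0 (fully open) to 255 (shut); "travel": the shift along the world's x, y, z in units of 0.4 m (1.0 is 0.4 m), a list of three; "roll": the turn about the world's z in units of 360 degrees (1.0 is 360 degrees). In form: [{"gripper": gripper, "travel": [x, y, z], "roll": roll}, ...]. A call has 1 to 5 rows; each row shifts and turns the commanded pose from where the row before left it; what a row does not reach is not made up. A row lasts 1/8 s, in which the tool goes at most 62.5 mm and 10.7 degrees, less where a joint would pass 70% of its speed; a pose out of reach is approached as far as the arm can. A call with a number of a shift or a turn outside -1 to 1 is refused whole. A call with a gripper value outside its range is refused whole. The fingers move at their own pace and stop on an object; FORCE is the grip in N (left out, the last holds). Time passes only in rows, so rows that do not move let the fingers close. It gives the time, the measured TCP pose, the force, the opening and the grip force at its end, in the units of the state.
- readout.read_state(): the state, without advancing time (a new reading comes with each control period).
- eyes.read_camera(name): name is "side" or "top" or "wrist"; returns the picture (384x512x3 uint8, red, green, blue); there is no depth.
- eyes.calibration(name): a dict with "K" (3x3 intrinsics, pixels), "view" (4x4, takes a point from world to camera coordinates). Camera axes: x right, y down, z forward; pixel columns grow to the right and rows downward; lengths in m; the calibration is good to about 2 mm. A picture is of the moment at which its call begins: read the wrist's pose just before it. calibration takes no time and is no camera call; for the wrist camera it gives the pose at the moment of the call.
- order.close_job(): hands the job in; it is judged then, once.
The state is a dict: "t": time; "q": joint angles; "joint_vel": joint speeds; "tau": joint torques, N m; "eef_pos": TCP position; "eef_rot": TCP orientation; "force": force on the tool from outside, world axes, zero at the start; "ft_torque": the same for the moment, N m; "opening": finger opening in m; "grip_force": force on a finger pad.
Only numpy, scipy, OpenCV 4.12 (cv2) and the standard library are available. Lean on these libraries where they do the work, as an engineer would, in place of code of your own. Each camera call takes 0.05 s, during which the arm holds its last target. There are 200 camera calls.

## Working session

There is one attempt and no reset: what is moved stays moved. The work goes in short steps, Python scripts to look and compute and a shell command to move; the robot and the scene stay as the last step left them, time stands still between calls to the robot, and variables do not carry over. Pictures are saved under pics/ and viewed, at most 10 in all, crops included, and the job is handed in when it is done.

```bash
mkdir -p pics
cat > h.py <<'E'
import numpy as np, cv2
from station import readout, eyes, order
def snap(name,fn,crop=None,scale=1):
    im=eyes.read_camera(name)[:,:,::-1].copy()
    cv2.imwrite('pics/raw_'+fn,im)
    if crop: x0,y0,x1,y1=crop; im=im[y0:y1,x0:x1]
    if scale!=1: im=cv2.resize(im,None,fx=scale,fy=scale,interpolation=cv2.INTER_CUBIC)
    cv2.imwrite('pics/'+fn,im)
def ray(name,u,v,z,cal=None):
    c=cal or eyes.calibration(name); K=np.array(c['K']);V=np.array(c['view'])
    d=V[:3,:3].T@np.linalg.inv(K)@np.array([u,v,1.]); o=-V[:3,:3].T@V[:3,3]
    return o+d*(z-o[2])/d[2]
def proj(name,p,cal=None):
    c=cal or eyes.calibration(name); K=np.array(c['K']);V=np.array(c['view'])
    q=K@(V[:3,:3]@np.array(p)+V[:3,3]); return q[:2]/q[2]
E
python3 - <<'E'
from h import *
snap('top','top.png',None,1.5); snap('side','side.png',None,1.5)
for n in('top','side'):
    c=eyes.calibration(n);V=np.array(c['view']);print(n,np.array(c['K']).round(1).tolist(),(-V[:3,:3].T@V[:3,3]).round(3),V[:3,:3].round(2).tolist())
s=readout.read_state();print(s['t'],s['eef_pos'],s['eef_rot'],s['opening'])
E
```

```text
top [[394.2, 0.0, 252.7], [0.0, 394.2, 195.7], [0.0, 0.0, 1.0]] [ 0.284 -0.004  1.284] [[-0.01, -1.0, -0.0], [-0.99, 0.01, -0.12], [0.12, 0.0, -0.99]]
side [[368.4, 0.0, 255.7], [0.0, 368.4, 195.5], [0.0, 0.0, 1.0]] [ 0.245 -0.814  1.148] [[0.97, -0.23, -0.0], [-0.19, -0.77, -0.61], [0.14, 0.6, -0.79]]
0.1 [0.17254146 0.60053008 0.23314257] [-9.72086569e-05  1.39434667e-01  9.90231167e-01 -4.47521002e-04] 0.0950808849832145
```

View pics/top.png

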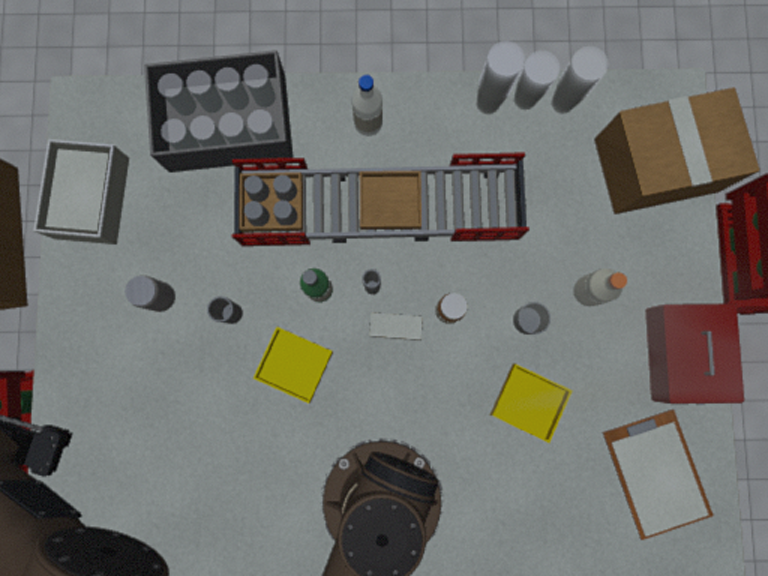

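View pics/side.png

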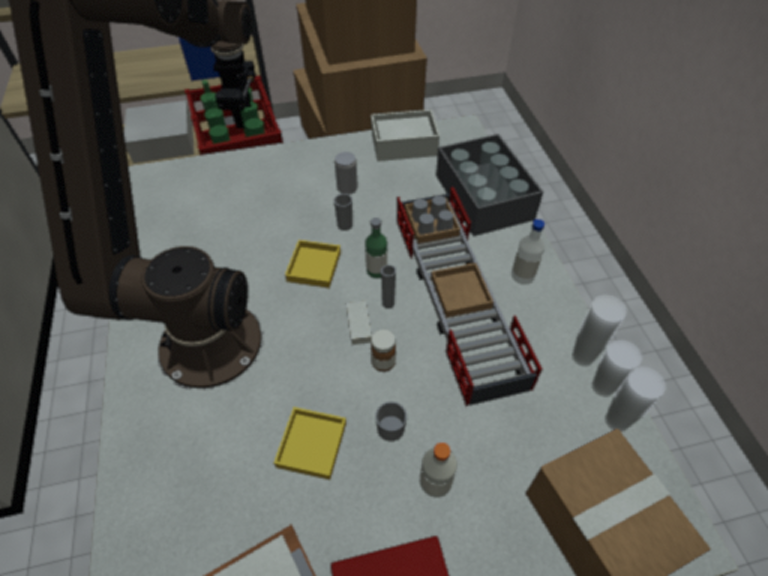

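The top view shows the wide tumbler near (531,319), the medium one (222,310), the slim one (372,281), the tray (390,201), and the empty bay at image right (-y). Next I'll zoom in on these.

Run:
```python
from h import *
im=cv2.imread('pics/raw_top.png')
def tile(cx,cy):
    x0,y0=cx-33,cy-25
    t=cv2.resize(im[y0:y0+50,x0:x0+66],(396,300),interpolation=cv2.INTER_CUBIC)
    for i in range(0,66,10): cv2.line(t,(i*6,0),(i*6,4),(0,0,255),1); cv2.putText(t,str(x0+i),(i*6,14),0,.35,(0,0,255))
    for i in range(0,50,10): cv2.line(t,(0,i*6),(4,i*6),(0,0,255),1); cv2.putText(t,str(y0+i),(0,i*6+4),0,.35,(0,0,255))
    return cv2.convertScaleAbs(t,alpha=1.5,beta=20)
a=np.vstack([np.hstack([tile(248,187),tile(149,206)]),np.hstack([tile(354,212),tile(260,134)])])
cv2.imwrite('pics/tiles.png',a)
```

```text
(no output)
```

View pics/tiles.png

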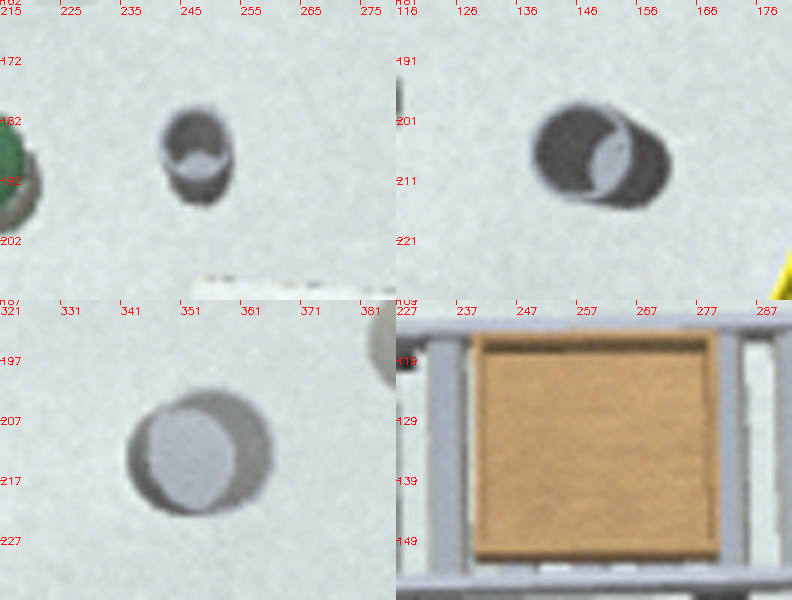

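Run:
```python
from h import *
T=lambda u,v,z:ray('top',u,v,z).round(4)
S=T(247.6,185.3,.135);M=T(146.6,205.7,.1);W=T(321+(207-2.5)/6,187+(152-2.5)/6,.065);Tr=T(259.8,133.1,.071)
for n,p in zip(('slim','med','wide','tray'),(S,M,W,Tr)): print(n,p,'reach',np.hypot(p[0],p[1]).round(3),'side(x1.5)',(proj('side',p)*1.5).round(0))
# tray corners
for a,b in((76,32),(323,32),(76,263),(323,263)): print(T(227+(a-2.5)/6,109+(b-2.5)/6,.071))
# rough bystanders (tops, px in 1.5x picture)
for n,u,v,z in(('bottle',314,280,.19),('jar',453,305,.1),('can',142,291,.115),('cleaner',617,281,.17),('napk',396,326,.03),('stopR',522,196,.075),('stopL',237,205,.075),('cratecornerTL',234,160,.098),('cratecornerBR',523,237,.098)): print(n,T(u/1.5,v/1.5,z))
c=W; 
for n,r,z in(('foot',.031,0),('floor',.027,.005),('rim',.034,.065)):
    P=np.array([proj('top',[c[0]+r*np.cos(a),c[1]+r*np.sin(a),z]) for a in np.linspace(0,6.28,60)]); P=(P-[321,187])*6+2.5; print(n,P.min(0).round(),P.max(0).round()+0)
```

```text
slim [0.4517 0.0138 0.135 ] reach 0.452 side(x1.5) [387. 271.]
med [0.3979 0.3197 0.1   ] reach 0.51 side(x1.5) [342. 200.]
wide [ 0.3751 -0.3173  0.065 ] reach 0.491 side(x1.5) [389. 415.]
tray [ 0.6272 -0.0252  0.071 ] reach 0.628 side(x1.5) [459. 286.]
[0.6905 0.0393 0.071 ]
[ 0.689  -0.0915  0.071 ]
[0.5656 0.0401 0.071 ]
[ 0.5642 -0.0892  0.071 ]
bottle [0.441  0.1203 0.19  ]
jar [ 0.4001 -0.1493  0.1   ]
can [0.4332 0.472  0.115 ]
cleaner [ 0.4358 -0.4532  0.17  ]
napk [ 0.3635 -0.036   0.03  ]
stopR [ 0.6308 -0.3028  0.075 ]
stopL [0.6181 0.2954 0.075 ]
cratecornerTL [0.7077 0.2977 0.098 ]
cratecornerBR [ 0.5383 -0.2959  0.098 ]
foot [120. 104.] [234. 218.]
floor [129. 111.] [229. 210.]
rim [141.  87.] [273. 218.]
```

```bash
python3 -m creep '[{"gripper":0,"travel":[0.12,-0.083,0.02],"roll":-0.0257},{"gripper":0,"travel":[0.12,-0.083,0.02],"roll":-0.0257},{"gripper":0,"travel":[0.12,-0.083,0.02],"roll":-0.0257},{"gripper":0,"travel":[0.12,-0.083,0],"roll":-0.0257},{"gripper":0,"travel":[0.12,-0.083,0],"roll":-0.0257}]' 20
python3 -m creep '[{"gripper":0,"travel":[0.12,-0.083,0],"roll":-0.0257},{"gripper":0,"travel":[0.033,-0.143,0],"roll":-0.0257},{"gripper":0,"travel":[0.033,-0.143,0],"roll":-0.0257},{"gripper":0,"travel":[0.033,-0.143,0],"roll":0},{"gripper":0,"travel":[0.033,-0.143,0],"roll":0}]'
python3 -m creep '[{"gripper":0,"travel":[0.033,-0.143,0],"roll":0},{"gripper":0,"travel":[0.033,-0.143,0],"roll":0},{"gripper":0,"travel":[0.033,-0.143,0],"roll":0},{"gripper":0,"travel":[-0.073,-0.132,0],"roll":0},{"gripper":0,"travel":[-0.073,-0.132,0],"roll":0}]'
python3 -m creep '[{"gripper":0,"travel":[-0.073,-0.132,0],"roll":0},{"gripper":0,"travel":[-0.073,-0.132,0],"roll":0},{"gripper":0,"travel":[-0.073,-0.132,0],"roll":0},{"gripper":0,"travel":[-0.073,-0.132,0],"roll":0},{"gripper":0,"travel":[0,0,0],"roll":0}]'
```

```text
t: 0.72
eef_pos: [0.4139, 0.4334, 0.2576]
eef_rot: [-0.0, 0.519, 0.855, -0.0]
force: [0.1, 0.6, 0.1]
opening: 0.0952
grip_force: 0.0
t: 1.35
eef_pos: [0.5135, 0.1709, 0.2575]
eef_rot: [-0.0, 0.707, 0.707, -0.0]
force: [1.3, -0.0, -0.4]
opening: 0.0951
grip_force: 0.0
t: 1.98
eef_pos: [0.4936, -0.1061, 0.2572]
eef_rot: [-0.0, 0.707, 0.707, -0.0]
force: [1.0, -0.9, -0.1]
opening: 0.0951
grip_force: 0.0
t: 2.6
eef_pos: [0.3759, -0.3185, 0.2573]
eef_rot: [-0.0, 0.709, 0.705, -0.0]
force: [0.1, 0.3, -0.0]
opening: 0.0952
grip_force: 0.0
```

Run:
```python
from h import *
c=eyes.calibration('wrist');s=readout.read_state();snap('wrist','w1.png')
V=np.array(c['view']);print(s['eef_pos'],(-V[:3,:3].T@V[:3,3]).round(3),V[:3,:3].round(2).tolist(),proj('wrist',[.3751,-.3173,.065],c))
np.savez('c1.npz',K=c['K'],view=c['view'])
```

```text
[ 0.37593036 -0.31850995  0.25732091] [ 0.376 -0.242  0.41 ] [[1.0, -0.0, -0.0], [-0.0, -0.96, 0.27], [-0.0, -0.27, -0.96]] [253.87512617 175.70765361]
```

View pics/w1.png

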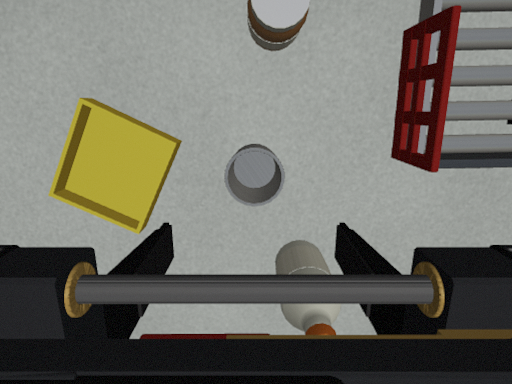

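The wide rim is centred at (254.5,176.5), within 1 px of the prediction. Descending to grasp it.

```bash
python3 -m creep '[{"gripper":0,"travel":[-0.002,0.003,-0.14],"roll":0},{"gripper":0,"travel":[0,0,-0.14],"roll":0},{"gripper":0,"travel":[0,0,-0.14],"roll":0},{"gripper":0,"travel":[0,0,-0.09],"roll":0},{"gripper":255,"travel":[0,0,0],"roll":0}]' 15
python3 -m creep '[{"gripper":255,"travel":[0,0,0],"roll":0},{"gripper":255,"travel":[0,0,0],"roll":0},{"gripper":255,"travel":[0,0,0.03],"roll":0}]'
```

```text
t: 3.28
eef_pos: [0.3768, -0.3126, 0.0519]
eef_rot: [-0.002, 0.707, 0.707, 0.0]
force: [0.2, 0.7, 0.7]
opening: 0.0896
grip_force: 0.0
t: 3.65
eef_pos: [0.377, -0.3144, 0.0667]
eef_rot: [0.0, 0.707, 0.707, 0.0]
force: [-0.3, 0.1, -1.8]
opening: 0.066
grip_force: 15.0
```

```bash
python3 -m creep '[{"gripper":255,"travel":[0,0,0.14],"roll":0},{"gripper":255,"travel":[0,0,0.14],"roll":0},{"gripper":255,"travel":[0.06,0.068,0.03],"roll":0},{"gripper":255,"travel":[0.0893,0.1007,0],"roll":0},{"gripper":255,"travel":[0.0893,0.1007,0],"roll":0}]' 25
python3 -m creep '[{"gripper":255,"travel":[0.0893,0.1007,0],"roll":0},{"gripper":255,"travel":[0.0893,0.1007,0],"roll":0},{"gripper":255,"travel":[0.0893,0.1007,0],"roll":0},{"gripper":255,"travel":[0.0893,0.1007,0],"roll":0},{"gripper":255,"travel":[0.03,0.033,0],"roll":0}]'
python3 - <<'E'
from h import *
s=readout.read_state();print(s['eef_pos'],s['opening'])
snap('top','t2.png',(190,90,330,190),5)
E
```

```text
t: 4.28
eef_pos: [0.4731, -0.2056, 0.1915]
eef_rot: [0.001, 0.708, 0.706, 0.0]
force: [-0.2, -0.9, -2.2]
opening: 0.0656
grip_force: 25.0
t: 4.9
eef_pos: [0.6283, -0.0302, 0.1908]
eef_rot: [0.0, 0.707, 0.708, 0.0]
force: [0.3, -0.0, -1.9]
opening: 0.0656
grip_force: 25.0
[ 0.62834137 -0.03015112  0.19081629] 0.06564823537290786
```

View pics/t2.png

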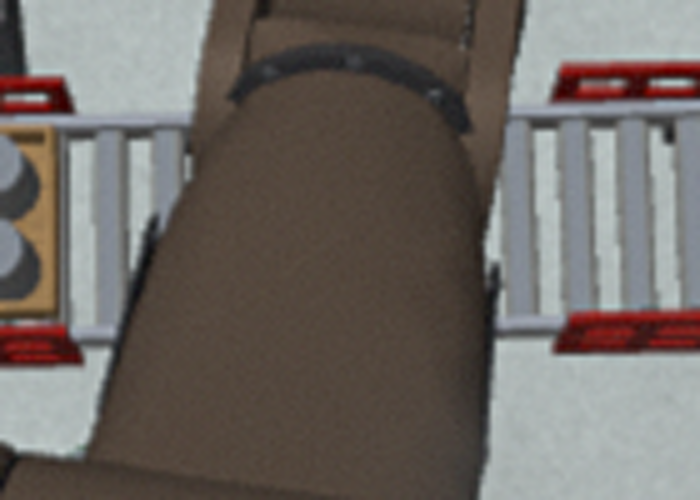

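The arm hides the tray from above; I'll lower the cup by force.

```bash
python3 -m creep '[{"gripper":255,"travel":[-0.003,-0.003,-0.1],"roll":0},{"gripper":255,"travel":[0,0,-0.09],"roll":0},{"gripper":255,"travel":[0,0,-0.02],"roll":0},{"gripper":255,"travel":[0,0,-0.01],"roll":0}]'
python3 -m creep '[{"gripper":255,"travel":[0,0,-0.008],"roll":0},{"gripper":255,"travel":[0,0,0],"roll":0}]'
```

```text
t: 5.45
eef_pos: [0.6239, -0.0344, 0.1044]
eef_rot: [-0.002, 0.708, 0.707, -0.002]
force: [-25.8, -0.7, 39.3]
opening: 0.066
grip_force: 25.0
t: 5.7
eef_pos: [0.6242, -0.0344, 0.1027]
eef_rot: [-0.001, 0.708, 0.707, -0.001]
force: [-17.0, -0.1, 25.8]
opening: 0.066
grip_force: 25.0
```

Run:
```python
from h import *
c=eyes.calibration('wrist');snap('wrist','w2.png')
print(readout.read_state()['ft_torque'])
for n,p in dict(trayL=[.567,.04,.071],trayR=[.687,.04,.071],rimc=[.6242,-.037,.115],rimL=[.590,-.037,.115],rimR=[.658,-.037,.115]).items(): print(n,proj('wrist',p,c).round(1))
a=cv2.imread('pics/raw_w2.png')
b=cv2.resize(eyes.read_camera('side')[140:260,230:390,::-1],None,fx=3.2,fy=3.2,interpolation=cv2.INTER_CUBIC)
cv2.imwrite('pics/w2.png',cv2.resize(np.vstack([a[:,:512],b]),None,fx=.78,fy=.78))
```

```text
[-0.12068709  3.44393426 -0.05206706]
trayL [154.1 109.6]
trayR [366.8 109.6]
rimc [255.5 271.5]
rimL [186.6 271.4]
rimR [323.7 271.5]
```

View pics/w2.png

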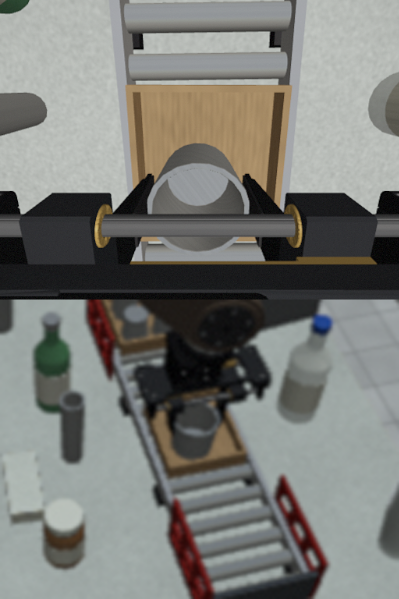

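Wide cup is in the tray, centred in x (rim 190..319 px, tray 163..372). There is a sideways load, so I'll ease up slightly and check.

```bash
python3 -m creep '[{"gripper":255,"travel":[0,0,0.006],"roll":0},{"gripper":255,"travel":[0,0,0],"roll":0}]'
python3 -m creep '[{"gripper":255,"travel":[0,0,0.006],"roll":0},{"gripper":255,"travel":[0,0,0],"roll":0}]'
```

```text
t: 6.05
eef_pos: [0.6266, -0.0342, 0.1027]
eef_rot: [0.001, 0.708, 0.707, 0.001]
force: [-3.6, -1.8, 15.2]
opening: 0.0658
grip_force: 25.0
t: 6.3
eef_pos: [0.6262, -0.0338, 0.1034]
eef_rot: [0.0, 0.707, 0.707, 0.0]
force: [0.5, 1.4, -0.9]
opening: 0.0658
grip_force: 25.0
```

```bash
python3 -m creep '[{"gripper":0,"travel":[0,0,0],"roll":0},{"gripper":0,"travel":[0,0,0],"roll":0},{"gripper":0,"travel":[0,0,0.05],"roll":0},{"gripper":0,"travel":[0,0,0.14],"roll":0},{"gripper":0,"travel":[0,0,0.14],"roll":0}]'
python3 -m creep '[{"gripper":0,"travel":[-0.0815,0.126,0],"roll":0},{"gripper":0,"travel":[-0.0815,0.126,0],"roll":0},{"gripper":0,"travel":[-0.0815,0.126,0],"roll":0},{"gripper":0,"travel":[-0.0815,0.126,0],"roll":0},{"gripper":0,"travel":[-0.0815,0.126,0],"roll":0}]'
python3 -m creep '[{"gripper":0,"travel":[-0.0815,0.126,0],"roll":0},{"gripper":0,"travel":[-0.0815,0.126,0],"roll":0},{"gripper":0,"travel":[0,0,0],"roll":0}]'
python3 - <<'E'
from h import *
print(readout.read_state()['eef_pos'])
c=eyes.calibration('wrist');snap('wrist','w3.png'); w=cv2.imread('pics/raw_w3.png')
print('pred rim',proj('wrist',[.3979,.3197,.1],c))
snap('top','t3.png'); t=cv2.imread('pics/raw_t3.png')
x0,y0=227,109
tt=cv2.convertScaleAbs(cv2.resize(t[y0:y0+50,x0:x0+66],(512,388),interpolation=cv2.INTER_CUBIC),alpha=1.4)
cv2.imwrite('pics/w3.png',np.vstack([w[60:250],tt]))
E
```

```text
t: 6.92
eef_pos: [0.6259, -0.0336, 0.2365]
eef_rot: [-0.0, 0.707, 0.707, -0.0]
force: [1.3, -0.2, -0.1]
opening: 0.0949
grip_force: 0.0
t: 7.55
eef_pos: [0.4619, 0.2198, 0.2354]
eef_rot: [0.0, 0.707, 0.707, 0.0]
force: [0.8, 0.4, 0.3]
opening: 0.0953
grip_force: 0.0
t: 7.92
eef_pos: [0.3957, 0.3218, 0.2354]
eef_rot: [-0.0, 0.706, 0.709, 0.0]
force: [-0.4, -0.6, 0.2]
opening: 0.0952
grip_force: 0.0
[0.39574244 0.32182779 0.23537722]
pred rim [256.94932042 192.07095805]
```

View pics/w3.png

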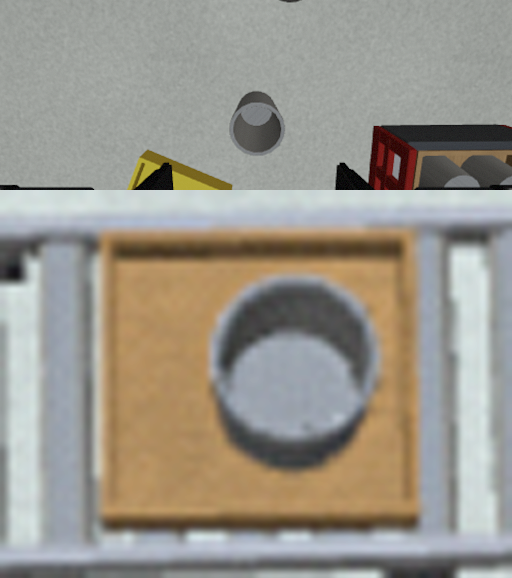

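Run:
```python
from h import *
print(ray('top',264.6,130.2,.111))
c=eyes.calibration('wrist');print(ray('wrist',257,188.5,.1,c))
import cv2
w=cv2.imread('pics/raw_w3.png',0)[150:225,215:300]
cir=cv2.HoughCircles(cv2.resize(w,None,fx=4,fy=4,interpolation=cv2.INTER_CUBIC),cv2.HOUGH_GRADIENT,1,200,param1=80,param2=20,minRadius=95,maxRadius=125)
print(None if cir is None else cir[0]/4+[215,150,0])
t=cv2.imread('pics/raw_t3.png',0)[109:159,240:290]
cir=cv2.HoughCircles(cv2.resize(t,None,fx=6,fy=6,interpolation=cv2.INTER_CUBIC),cv2.HOUGH_GRADIENT,1,200,param1=80,param2=20,minRadius=60,maxRadius=72)
print(None if cir is None else cir[0]/6+[240,109,0])
```

```text
[ 0.62481147 -0.03928949  0.111     ]
[0.39989414 0.32081426 0.1       ]
[[256.875      187.875       27.97500038]]
[[264.58333397 131.08333397  10.11666679]]
```

```bash
python3 -m creep '[{"gripper":0,"travel":[0.007,-0.001,-0.12],"roll":0},{"gripper":0,"travel":[0,0,-0.12],"roll":0},{"gripper":0,"travel":[0,0,-0.09],"roll":0},{"gripper":0,"travel":[0,0,-0.04],"roll":0},{"gripper":255,"travel":[0,0,0],"roll":0}]' 15
python3 -m creep '[{"gripper":255,"travel":[0,0,0],"roll":0},{"gripper":255,"travel":[0,0,0],"roll":0},{"gripper":255,"travel":[0,0,0],"roll":0}]'
python3 -m creep '[{"gripper":255,"travel":[0,0,0.04],"roll":0},{"gripper":255,"travel":[0,0,0.11],"roll":0},{"gripper":255,"travel":[0,0,0.14],"roll":0},{"gripper":255,"travel":[0,0,0.12],"roll":0},{"gripper":255,"travel":[0,0,0],"roll":0}]' 25
```

```text
t: 8.65
eef_pos: [0.4013, 0.3175, 0.0863]
eef_rot: [-0.0, 0.708, 0.706, -0.001]
force: [-0.2, 0.6, -0.1]
opening: 0.0895
grip_force: 0.0
t: 9.02
eef_pos: [0.4009, 0.3188, 0.0879]
eef_rot: [0.0, 0.707, 0.707, 0.001]
force: [-0.0, -0.3, -0.4]
opening: 0.0606
grip_force: 0.0
t: 9.65
eef_pos: [0.4014, 0.3194, 0.2547]
eef_rot: [0.001, 0.707, 0.707, 0.003]
force: [-0.0, 0.3, -1.4]
opening: 0.0519
grip_force: 25.0
```

Run:
```python
from h import *
c=eyes.calibration('wrist');p=readout.read_state()['eef_pos'];snap('wrist','w4.png',(170,150,340,384),3); s=3
print(p)
for dz in(0,.005,.01,.015): 
    a=[proj('wrist',[p[0]+dx,p[1]+dy,p[2]+dz],c).round(0) for dx,dy in((-.0265,0),(.0265,0),(0,-.0265),(0,.0265))]; print(dz,[((q-[170,150])*2.5).tolist() for q in a])
im=cv2.imread('pics/raw_w4.png')[150:384,170:340]; cv2.imwrite('pics/w4.png',cv2.resize(im,None,fx=2.5,fy=2.5,interpolation=cv2.INTER_CUBIC))
```

```text
[0.4014497  0.31939785 0.25471865]
0 [[87.5, 262.5], [337.5, 262.5], [212.5, 372.5], [212.5, 145.0]]
0.005 [[85.0, 275.0], [342.5, 275.0], [212.5, 385.0], [215.0, 152.5]]
0.01 [[82.5, 285.0], [345.0, 285.0], [212.5, 400.0], [215.0, 160.0]]
0.015 [[77.5, 297.5], [350.0, 297.5], [215.0, 415.0], [215.0, 170.0]]
```

View pics/w4.png

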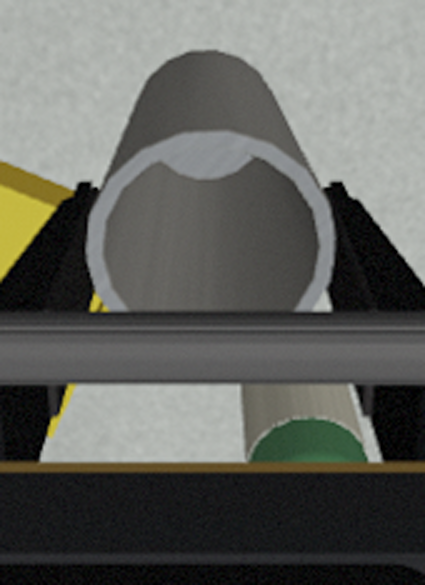

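Rim at (211,245) is level with the TCP, so the cup is gripped at its rim (foot about 100 mm below the TCP) and offset about +3.5 mm in y. Carrying it around the bottle.

```bash
python3 -m creep '[{"gripper":255,"travel":[0.08,-0.04,0],"roll":0},{"gripper":255,"travel":[0.12,-0.07,0],"roll":0},{"gripper":255,"travel":[0.12,-0.07,0],"roll":0},{"gripper":255,"travel":[0.12,-0.08,0],"roll":0},{"gripper":255,"travel":[0.04,-0.13,0],"roll":0}]' 30
python3 -m creep '[{"gripper":255,"travel":[0.03,-0.14,0],"roll":0},{"gripper":255,"travel":[0.03,-0.14,0],"roll":0},{"gripper":255,"travel":[0.02,-0.13,0],"roll":0},{"gripper":255,"travel":[0,-0.102,0],"roll":0},{"gripper":255,"travel":[0,0,0],"roll":0}]'
python3 -m creep '[{"gripper":255,"travel":[0,0,0],"roll":0},{"gripper":255,"travel":[0,0,0],"roll":0}]'
```

```text
t: 10.32
eef_pos: [0.5941, 0.1617, 0.2485]
eef_rot: [-0.001, 0.707, 0.707, -0.001]
force: [-0.3, 0.6, -1.6]
opening: 0.0514
grip_force: 30.0
t: 10.95
eef_pos: [0.6241, -0.0445, 0.2491]
eef_rot: [-0.001, 0.709, 0.706, -0.001]
force: [-0.1, 0.2, -1.0]
opening: 0.0513
grip_force: 30.0
t: 11.2
eef_pos: [0.6246, -0.0408, 0.2507]
eef_rot: [-0.0, 0.707, 0.707, -0.0]
force: [-0.3, -0.4, -0.7]
opening: 0.0516
grip_force: 30.0
```

```bash
python3 -m creep '[{"gripper":255,"travel":[0.002,-0.001,-0.06],"roll":0},{"gripper":255,"travel":[0,0,-0.04],"roll":0},{"gripper":255,"travel":[0,0,-0.03],"roll":0},{"gripper":255,"travel":[0,0,-0.03],"roll":0},{"gripper":255,"travel":[0,0,-0.03],"roll":0}]'
```

```text
t: 11.82
eef_pos: [0.6256, -0.0423, 0.1747]
eef_rot: [0.0, 0.707, 0.707, 0.0]
force: [0.3, 0.3, -1.4]
opening: 0.0517
grip_force: 30.0
```

```bash
python3 -m creep '[{"gripper":255,"travel":[0,0,-0.03],"roll":0},{"gripper":255,"travel":[0,0,-0.012],"roll":0},{"gripper":255,"travel":[0,0,0],"roll":0}]'
python3 -m creep '[{"gripper":255,"travel":[0,0,-0.008],"roll":0},{"gripper":255,"travel":[0,0,0],"roll":0}]'
```

```text
t: 12.2
eef_pos: [0.6255, -0.0424, 0.1582]
eef_rot: [-0.0, 0.707, 0.707, -0.0]
force: [0.9, 0.5, -1.2]
opening: 0.0514
grip_force: 30.0
t: 12.45
eef_pos: [0.6255, -0.0424, 0.1553]
eef_rot: [0.0, 0.707, 0.707, 0.0]
force: [0.5, 1.1, -1.1]
opening: 0.0518
grip_force: 30.0
```

```bash
python3 -m creep '[{"gripper":255,"travel":[0,0,-0.006],"roll":0},{"gripper":255,"travel":[0,0,0],"roll":0}]'
python3 -m creep '[{"gripper":255,"travel":[0,0,-0.006],"roll":0},{"gripper":255,"travel":[0,0,0],"roll":0}]'
```

```text
t: 12.7
eef_pos: [0.6254, -0.0424, 0.1527]
eef_rot: [-0.0, 0.707, 0.707, -0.0]
force: [0.2, 0.3, -0.9]
opening: 0.0515
grip_force: 30.0
t: 12.95
eef_pos: [0.6255, -0.0424, 0.1505]
eef_rot: [0.0, 0.707, 0.707, 0.0]
force: [-0.1, -0.2, -1.1]
opening: 0.0517
grip_force: 30.0
```

```bash
python3 -m creep '[{"gripper":255,"travel":[0,0,-0.006],"roll":0},{"gripper":255,"travel":[0,0,0],"roll":0}]'
python3 -m creep '[{"gripper":255,"travel":[0,0,-0.006],"roll":0},{"gripper":255,"travel":[0,0,0],"roll":0}]'
```

```text
t: 13.2
eef_pos: [0.6257, -0.0426, 0.1501]
eef_rot: [0.001, 0.707, 0.707, 0.0]
force: [-6.5, -0.7, 18.4]
opening: 0.0517
grip_force: 30.0
t: 13.45
eef_pos: [0.6261, -0.0427, 0.1497]
eef_rot: [0.002, 0.707, 0.707, 0.001]
force: [-9.4, -0.2, 33.1]
opening: 0.0514
grip_force: 30.0
```

```bash
python3 -m creep '[{"gripper":255,"travel":[0,0,0.009],"roll":0},{"gripper":0,"travel":[0,0,0],"roll":0},{"gripper":0,"travel":[0,0,0],"roll":0},{"gripper":0,"travel":[0,0,0.05],"roll":0},{"gripper":0,"travel":[0,0,0.14],"roll":0}]' 15
python3 -m creep '[{"gripper":0,"travel":[0,0,0.1],"roll":0},{"gripper":0,"travel":[-0.145,0.047,0],"roll":0},{"gripper":0,"travel":[-0.145,0.047,0],"roll":0},{"gripper":0,"travel":[-0.144,0.047,0],"roll":0},{"gripper":0,"travel":[0,0,0],"roll":0}]'
python3 - <<'E'
from h import *
p=readout.read_state()['eef_pos'];c=eyes.calibration('wrist');snap('wrist','w5.png');w=cv2.imread('pics/raw_w5.png')
print(p,'slim pred',proj('wrist',[.4517,.0138,.135],c), 'grid', [proj('wrist',[.4517+a,.0138+b,.135],c).round(1).tolist() for a,b in((.01,0),(0,.01))])
t=eyes.read_camera('top')[:,:,::-1]; x0,y0=227,109
tt=cv2.convertScaleAbs(cv2.resize(t[y0:y0+50,x0:x0+66],(396,300),interpolation=cv2.INTER_CUBIC),alpha=1.4)
ww=cv2.resize(w[130:230,190:322],(396,300),interpolation=cv2.INTER_CUBIC)
cv2.imwrite('pics/w5.png',np.hstack([ww,tt]))
E
```

```text
t: 14.08
eef_pos: [0.6245, -0.0423, 0.2233]
eef_rot: [-0.002, 0.707, 0.707, -0.002]
force: [0.3, -0.7, 1.1]
opening: 0.0868
grip_force: 0.0
t: 14.7
eef_pos: [0.4487, 0.015, 0.2655]
eef_rot: [-0.0, 0.707, 0.707, -0.0]
force: [-0.1, -0.4, -0.3]
opening: 0.0951
grip_force: 0.0
[0.44873453 0.01504316 0.26546164] slim pred [258.022004   192.51502821] grid [[268.8, 192.5], [258.1, 182.1]]
```

View pics/w5.png

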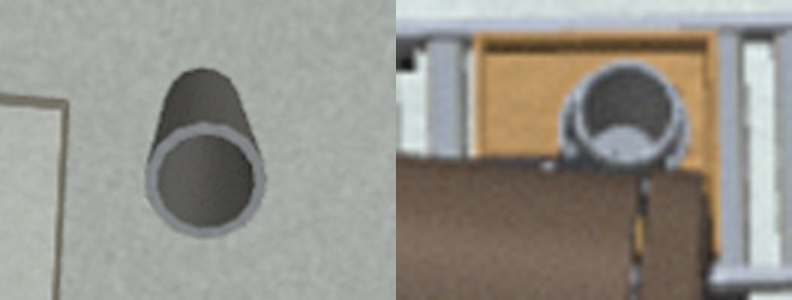

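```bash
python3 -m creep '[{"gripper":0,"travel":[0.008,0.001,-0.12],"roll":0},{"gripper":0,"travel":[0,0,-0.12],"roll":0},{"gripper":0,"travel":[0,0,-0.09],"roll":0},{"gripper":0,"travel":[0,0,-0.034],"roll":0},{"gripper":255,"travel":[0,0,0],"roll":0}]' 10
python3 -m creep '[{"gripper":255,"travel":[0,0,0],"roll":0},{"gripper":255,"travel":[0,0,0],"roll":0},{"gripper":255,"travel":[0,0,0],"roll":0},{"gripper":255,"travel":[0,0,0],"roll":0},{"gripper":255,"travel":[0,0,0],"roll":0}]'
python3 - <<'E'
from h import *
print(ray('top',265.1,127.5,.151), ray('top',265.1,127.5,.146))
E
```

```text
t: 15.42
eef_pos: [0.4557, 0.0142, 0.1192]
eef_rot: [-0.0, 0.707, 0.707, -0.0]
force: [-0.0, 0.2, 1.2]
opening: 0.0897
grip_force: 0.0
t: 16.05
eef_pos: [0.4551, 0.0144, 0.1198]
eef_rot: [0.0, 0.707, 0.707, 0.0]
force: [0.0, 0.1, 0.5]
opening: 0.0403
grip_force: 0.1
[ 0.62138768 -0.03966004  0.151     ] [ 0.62287407 -0.0398194   0.146     ]
```

```bash
python3 -m creep '[{"gripper":255,"travel":[0,0,0],"roll":0},{"gripper":255,"travel":[0,0,0],"roll":0}]' 20
python3 -m creep '[{"gripper":255,"travel":[0,0,0.05],"roll":0},{"gripper":255,"travel":[0,0,0.12],"roll":0},{"gripper":255,"travel":[0,0,0.14],"roll":0},{"gripper":255,"travel":[0,0,0.13],"roll":0},{"gripper":255,"travel":[0,0,0],"roll":0}]'
python3 - <<'E'
from h import *
c=eyes.calibration('wrist');p=readout.read_state()['eef_pos'];snap('wrist','w6.png');im=cv2.imread('pics/raw_w6.png',0)
print(p)
for dz in(0,.005,.01,.015,.02):
    q=proj('wrist',[p[0],p[1],p[2]+dz],c);r=(proj('wrist',[p[0]+.019,p[1],p[2]+dz],c)-q)[0]; print(dz,q.round(1),r.round(1))
cr=im[180:330,190:320]; big=cv2.resize(cr,None,fx=3,fy=3,interpolation=cv2.INTER_CUBIC)
cir=cv2.HoughCircles(big,cv2.HOUGH_GRADIENT,1,30,param1=80,param2=15,minRadius=70,maxRadius=125)
print(None if cir is None else (cir[0][:4]/3+[190,180,0]).round(1))
E
```

```text
t: 16.3
eef_pos: [0.4551, 0.0144, 0.1197]
eef_rot: [0.0, 0.707, 0.707, 0.0]
force: [-0.2, 0.6, 1.7]
opening: 0.0382
grip_force: 20.0
t: 16.92
eef_pos: [0.456, 0.0143, 0.2988]
eef_rot: [0.003, 0.707, 0.707, 0.002]
force: [-0.5, -0.2, -1.7]
opening: 0.0384
grip_force: 20.0
[0.45604627 0.01433867 0.29879215]
0 [255.4 255.3] 35.7
0.005 [255.5 259.7] 36.8
0.01 [255.6 264.4] 37.9
0.015 [255.7 269.4] 39.1
0.02 [255.9 274.8] 40.4
[[254.8 271.2  32.5]
 [262.5 264.2  39.3]
 [245.5 265.8  29.9]
 [254.2 233.2  33.4]]
```

Run:
```python
from h import *
c=eyes.calibration('wrist');p=readout.read_state()['eef_pos']
im=cv2.imread('pics/raw_w6.png',0)
print('col',[(v,int(im[v,255])) for v in range(186,282,2)])
print('row',[(u,int(im[262,u])) for u in range(206,306,2)])
for dz in(.01,.015,.02):
  print(dz,[proj('wrist',[p[0]+a,p[1]+b,p[2]+dz],c).round(1).tolist() for a,b in((0,.019),(0,.015),(-.019,0),(-.015,0),(.015,0),(.019,0))], proj('wrist',[p[0],p[1]+.017,p[2]-.12],c).round(1))
```

```text
col [(186, 94), (188, 93), (190, 94), (192, 92), (194, 92), (196, 93), (198, 92), (200, 92), (202, 91), (204, 93), (206, 94), (208, 91), (210, 93), (212, 93), (214, 91), (216, 93), (218, 90), (220, 90), (222, 92), (224, 92), (226, 92), (228, 92), (230, 90), (232, 145), (234, 152), (236, 151), (238, 136), (240, 94), (242, 95), (244, 91), (246, 93), (248, 92), (250, 93), (252, 92), (254, 91), (256, 91), (258, 93), (260, 92), (262, 90), (264, 90), (266, 90), (268, 91), (270, 91), (272, 90), (274, 64), (276, 48), (278, 63), (280, 82)]
row [(206, 6), (208, 24), (210, 23), (212, 15), (214, 16), (216, 123), (218, 151), (220, 148), (222, 152), (224, 95), (226, 99), (228, 102), (230, 103), (232, 102), (234, 104), (236, 103), (238, 104), (240, 103), (242, 102), (244, 102), (246, 101), (248, 95), (250, 97), (252, 94), (254, 93), (256, 93), (258, 93), (260, 82), (262, 86), (264, 82), (266, 84), (268, 81), (270, 76), (272, 78), (274, 77), (276, 76), (278, 73), (280, 70), (282, 66), (284, 57), (286, 145), (288, 149), (290, 148), (292, 109), (294, 12), (296, 14), (298, 23), (300, 24), (302, 10), (304, 13)]
0.01 [[255.6, 229.0], [255.6, 236.7], [217.6, 264.5], [225.5, 264.5], [285.5, 264.4], [293.4, 264.4]] [254.4 175.7]
0.015 [[255.7, 233.0], [255.6, 240.9], [216.4, 269.5], [224.7, 269.5], [286.5, 269.4], [294.7, 269.4]] [254.4 175.7]
0.02 [[255.7, 237.3], [255.7, 245.4], [215.2, 274.8], [223.8, 274.8], [287.6, 274.7], [296.1, 274.7]] [254.4 175.7]
```

```bash
python3 -m creep '[{"gripper":255,"travel":[0.06,-0.02,0],"roll":0},{"gripper":255,"travel":[0.1,-0.032,0],"roll":0},{"gripper":255,"travel":[0.11,-0.034,0],"roll":0},{"gripper":255,"travel":[0.1,-0.032,0],"roll":0},{"gripper":255,"travel":[0.053,-0.018,0],"roll":0}]' 30
python3 -m creep '[{"gripper":255,"travel":[0,0,0],"roll":0},{"gripper":255,"travel":[0,0,0],"roll":0},{"gripper":255,"travel":[0,0,0],"roll":0}]'
python3 - <<'E'
from h import *
c=eyes.calibration('wrist');p=readout.read_state()['eef_pos'];snap('wrist','w7.png');im=cv2.imread('pics/raw_w7.png')
print(p)
for n,q,r in(('med rim',[.6245,-.0395,.151],.0265),('wide rim',[.6255,-.038,.111],.034)):
    print(n,[((proj('wrist',[q[0]+a*r,q[1]+b*r,q[2]],c)-[176,120])*3).round(0).tolist() for a,b in((-1,0),(1,0),(0,1))])
cv2.imwrite('pics/w7.png',cv2.resize(im[120:290,176:336],None,fx=3,fy=3,interpolation=cv2.INTER_CUBIC))
E
```

```text
t: 17.6
eef_pos: [0.6254, -0.0406, 0.2927]
eef_rot: [-0.001, 0.708, 0.707, -0.001]
force: [-0.9, -0.3, -1.1]
opening: 0.0381
grip_force: 30.0
t: 17.98
eef_pos: [0.6235, -0.0397, 0.2956]
eef_rot: [-0.0, 0.707, 0.707, -0.0]
force: [0.9, 0.4, -2.0]
opening: 0.0376
grip_force: 30.0
[ 0.62352678 -0.03965439  0.29561676]
med rim [[157.0, 202.0], [321.0, 202.0], [239.0, 121.0]]
wide rim [[148.0, 171.0], [335.0, 171.0], [242.0, 77.0]]
```

View pics/w7.png

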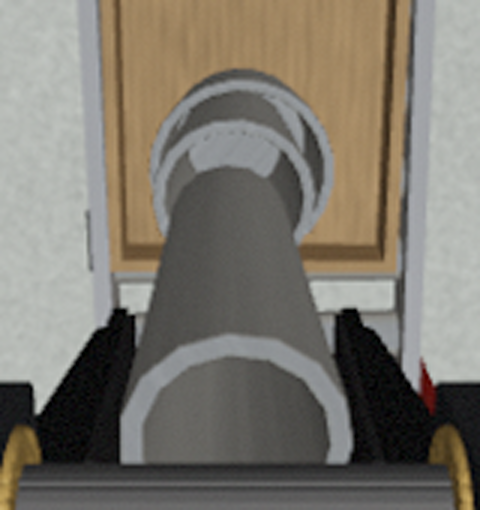

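Picture shows the medium nested in the wide (medium rim at 154..317, top 121), aligned within about 1 mm of the slim. Lowering.

```bash
python3 -m creep '[{"gripper":255,"travel":[0,0,-0.05],"roll":0},{"gripper":255,"travel":[0,0,-0.03],"roll":0},{"gripper":255,"travel":[0,0,-0.03],"roll":0},{"gripper":255,"travel":[0,0,-0.03],"roll":0},{"gripper":255,"travel":[0,0,-0.03],"roll":0}]'
python3 -m creep '[{"gripper":255,"travel":[0,0,-0.04],"roll":0},{"gripper":255,"travel":[0,0,-0.035],"roll":0},{"gripper":255,"travel":[0,0,-0.025],"roll":0},{"gripper":255,"travel":[0,0,-0.01],"roll":0},{"gripper":255,"travel":[0,0,0],"roll":0}]'
```

```text
t: 18.65
eef_pos: [0.6243, -0.04, 0.227]
eef_rot: [0.0, 0.707, 0.707, 0.0]
force: [-0.2, 0.4, -2.0]
opening: 0.0382
grip_force: 30.0
t: 19.27
eef_pos: [0.6244, -0.04, 0.1836]
eef_rot: [0.0, 0.707, 0.707, -0.0]
force: [0.2, 0.2, 0.6]
opening: 0.0382
grip_force: 30.0
```

```bash
python3 -m creep '[{"gripper":255,"travel":[0,0,-0.008],"roll":0},{"gripper":255,"travel":[0,0,0],"roll":0}]'
python3 -m creep '[{"gripper":255,"travel":[0,0,-0.007],"roll":0},{"gripper":255,"travel":[0,0,0],"roll":0}]'
```

```text
t: 19.52
eef_pos: [0.6243, -0.04, 0.1805]
eef_rot: [0.0, 0.707, 0.707, 0.0]
force: [-0.3, -0.1, -1.4]
opening: 0.0376
grip_force: 30.0
t: 19.77
eef_pos: [0.6242, -0.04, 0.1775]
eef_rot: [-0.0, 0.707, 0.707, -0.0]
force: [-0.1, 0.3, -0.7]
opening: 0.0382
grip_force: 30.0
```

```bash
python3 -m creep '[{"gripper":255,"travel":[0,0,-0.006],"roll":0},{"gripper":255,"travel":[0,0,0],"roll":0}]'
python3 -m creep '[{"gripper":0,"travel":[0,0,0],"roll":0},{"gripper":0,"travel":[0,0,0],"roll":0},{"gripper":0,"travel":[0,0,0.05],"roll":0},{"gripper":0,"travel":[0,0,0.1],"roll":0},{"gripper":0,"travel":[0,0,0.1],"roll":0}]'
```

```text
t: 20.02
eef_pos: [0.6244, -0.04, 0.1757]
eef_rot: [0.0, 0.707, 0.707, 0.0]
force: [-0.8, 0.3, 4.2]
opening: 0.0378
grip_force: 30.0
t: 20.65
eef_pos: [0.6242, -0.04, 0.2761]
eef_rot: [-0.0, 0.707, 0.707, -0.0]
force: [0.5, -0.2, 0.4]
opening: 0.0825
grip_force: 0.0
```

```bash
python3 -m creep '[{"gripper":255,"travel":[0.004,0.11,0],"roll":0},{"gripper":255,"travel":[0.004,0.12,0],"roll":0},{"gripper":255,"travel":[0.002,0.11,0],"roll":0},{"gripper":255,"travel":[0,0,0],"roll":0},{"gripper":255,"travel":[0,0,-0.12],"roll":0}]' 10
python3 -m creep '[{"gripper":255,"travel":[0,0,-0.13],"roll":0},{"gripper":255,"travel":[0,0,-0.13],"roll":0},{"gripper":255,"travel":[0,0,-0.1],"roll":0},{"gripper":255,"travel":[0,0,-0.025],"roll":0},{"gripper":255,"travel":[0,0,0],"roll":0}]'
python3 -m creep '[{"gripper":255,"travel":[0,-0.03,0],"roll":0},{"gripper":255,"travel":[0,-0.03,0],"roll":0},{"gripper":255,"travel":[0,-0.03,0],"roll":0},{"gripper":255,"travel":[0,-0.02,0],"roll":0},{"gripper":255,"travel":[0,-0.01,0],"roll":0}]'
```

```text
t: 21.28
eef_pos: [0.6297, 0.096, 0.2295]
eef_rot: [0.002, 0.707, 0.707, 0.002]
force: [1.0, -0.7, -1.0]
opening: 0.0434
grip_force: 0.0
t: 21.9
eef_pos: [0.6286, 0.0955, 0.0736]
eef_rot: [0.0, 0.708, 0.707, 0.0]
force: [0.9, 0.1, 0.8]
opening: 0.0006
grip_force: 0.0
t: 22.52
eef_pos: [0.6284, 0.0474, 0.0734]
eef_rot: [0.0, 0.708, 0.707, 0.0]
force: [0.7, 1.9, 0.9]
opening: 0.0007
grip_force: 0.6
```

```bash
R='[{"gripper":255,"travel":[0,-0.02,0],"roll":0}]'
python3 -m creep '[{"gripper":255,"travel":[0,-0.01,0],"roll":0},{"gripper":255,"travel":[0,-0.02,0],"roll":0},{"gripper":255,"travel":[0,-0.02,0],"roll":0},{"gripper":255,"travel":[0,-0.025,0],"roll":0},{"gripper":255,"travel":[0,-0.025,0],"roll":0}]'
python3 -m creep '[{"gripper":255,"travel":[0,-0.025,0],"roll":0},{"gripper":255,"travel":[0,-0.025,0],"roll":0},{"gripper":255,"travel":[0,-0.025,0],"roll":0},{"gripper":255,"travel":[0,-0.025,0],"roll":0},{"gripper":255,"travel":[0,-0.025,0],"roll":0}]'
python3 - <<'E'
from h import *
# nest check: top/side view of slim tip predicted vs dark blob; stored for later
snap('side','s8.png')
E
```

```text
t: 23.15
eef_pos: [0.6283, 0.0072, 0.0732]
eef_rot: [0.0, 0.707, 0.707, -0.0]
force: [1.6, 1.8, -1.1]
opening: 0.0003
grip_force: 1.1
t: 23.78
eef_pos: [0.6283, -0.0426, 0.0733]
eef_rot: [0.0, 0.707, 0.707, 0.0]
force: [1.7, 1.3, 0.5]
opening: 0.0004
grip_force: 0.8
```

```bash
python3 -m creep '[{"gripper":255,"travel":[0,-0.025,0],"roll":0},{"gripper":255,"travel":[0,-0.025,0],"roll":0},{"gripper":255,"travel":[0,-0.025,0],"roll":0},{"gripper":255,"travel":[0,-0.025,0],"roll":0},{"gripper":255,"travel":[0,-0.025,0],"roll":0}]'
python3 -m creep '[{"gripper":255,"travel":[0,-0.025,0],"roll":0},{"gripper":255,"travel":[0,-0.025,0],"roll":0},{"gripper":255,"travel":[0,-0.02,0],"roll":0},{"gripper":255,"travel":[0,-0.015,0],"roll":0},{"gripper":255,"travel":[0,-0.01,0],"roll":0}]'
```

```text
t: 24.45
eef_pos: [0.6283, -0.0927, 0.0733]
eef_rot: [0.0, 0.707, 0.707, 0.0]
force: [0.3, 0.8, -0.1]
opening: 0.0006
grip_force: 0.6
t: 25.08
eef_pos: [0.6282, -0.1304, 0.0733]
eef_rot: [-0.0, 0.707, 0.707, -0.0]
force: [1.4, 1.5, -0.1]
opening: 0.001
grip_force: 0.6
```

```bash
python3 -m creep '[{"gripper":255,"travel":[0,-0.01,0],"roll":0},{"gripper":255,"travel":[0,-0.01,0],"roll":0},{"gripper":255,"travel":[0,-0.01,0],"roll":0},{"gripper":255,"travel":[0,-0.01,0],"roll":0},{"gripper":255,"travel":[0,-0.01,0],"roll":0}]'
python3 -m creep '[{"gripper":255,"travel":[0,-0.01,0],"roll":0},{"gripper":255,"travel":[0,-0.006,0],"roll":0},{"gripper":255,"travel":[0,-0.006,0],"roll":0}]'
```

```text
t: 25.7
eef_pos: [0.6283, -0.1502, 0.0733]
eef_rot: [0.0, 0.707, 0.707, 0.0]
force: [1.0, 0.9, -0.6]
opening: 0.0005
grip_force: 0.6
t: 26.08
eef_pos: [0.6272, -0.1563, 0.0732]
eef_rot: [-0.003, 0.708, 0.707, 0.0]
force: [-3.9, 24.1, 9.3]
opening: 0.0004
grip_force: 12.6
```

```bash
python3 -m creep '[{"gripper":255,"travel":[0,0.02,0],"roll":0},{"gripper":255,"travel":[0,0.08,0],"roll":0},{"gripper":255,"travel":[0,0.12,0],"roll":0},{"gripper":255,"travel":[0,0,0.12],"roll":0},{"gripper":255,"travel":[0,0,0.15],"roll":0}]'
python3 -m creep '[{"gripper":255,"travel":[0,0.1,0.15],"roll":0},{"gripper":255,"travel":[0,0.15,0],"roll":0},{"gripper":255,"travel":[0,0.15,0],"roll":0},{"gripper":255,"travel":[0,0,0],"roll":0},{"gripper":255,"travel":[0,0,0],"roll":0}]'
python3 - <<'E'
from h import *
t=eyes.read_camera('top');hsv=cv2.cvtColor(t,cv2.COLOR_RGB2HSV);m=cv2.inRange(hsv,(8,70,60),(22,200,255))
m[:, :285]=0; m[:100]=0; m[160:]=0; m[:,360:]=0
v,u=np.nonzero(m); print('tray px',u.min(),u.max(),v.min(),v.max(),len(u))
print(cv2.minAreaRect(np.c_[u,v].astype(np.float32)))
for uu in((u.min()-.5),(u.max()+.5)): print(ray('top',uu,(v.min()+v.max())/2,.071))
g=cv2.cvtColor(t,cv2.COLOR_RGB2GRAY)
x0,y0=300,100; cr=cv2.resize(g[y0:y0+60,x0:x0+60],None,fx=6,fy=6,interpolation=cv2.INTER_CUBIC)
for r0,r1,z in((36,48,.191),(50,60,.151),(62,74,.111)):
    c=cv2.HoughCircles(cr,cv2.HOUGH_GRADIENT,1,200,param1=80,param2=12,minRadius=r0,maxRadius=r1)
    if c is not None: a=c[0][0]; print(z,a,ray('top',a[0]/6+x0-.4,a[1]/6+y0-.4,z))
E
```

```text
t: 26.7
eef_pos: [0.6278, -0.0702, 0.1815]
eef_rot: [-0.001, 0.707, 0.707, -0.001]
force: [0.7, -0.3, 0.5]
opening: 0.0005
grip_force: 0.0
t: 27.32
eef_pos: [0.6283, 0.0836, 0.2332]
eef_rot: [0.0, 0.707, 0.707, -0.0]
force: [-0.7, -0.8, -0.1]
opening: 0.0001
grip_force: 0.0
tray px 304 347 112 151 1091
((325.5342712402344, 131.80172729492188), (38.61820602416992, 42.48528289794922), 88.49256896972656)
[ 0.63082674 -0.16329875  0.071     ]
[ 0.62928061 -0.30214606  0.071     ]
0.191 [210.5 154.5  42.9] [ 0.61358124 -0.23680153  0.191     ]
0.151 [214.5 152.5  54.8] [ 0.62661282 -0.24733945  0.151     ]
0.111 [198.5 164.5  63.3] [ 0.63248934 -0.24757812  0.111     ]
```

Run:
```python
from h import *
for name in('top','side'):
    g=cv2.cvtColor(eyes.read_camera(name),cv2.COLOR_RGB2GRAY).astype(np.float32); c=eyes.calibration(name)
    A=np.linspace(0,2*np.pi,48,endpoint=False)
    def ring(x,y,z,r):
        P=np.array([proj(name,[x+r*np.cos(a),y+r*np.sin(a),z],c) for a in A],np.float32)
        return cv2.remap(g,P[:,:1],P[:,1:],cv2.INTER_LINEAR).mean()
    for n,z,r in(('slim',.191,.019),('med',.151,.0265),('wide',.111,.034)):
        best=sorted(((ring(x,y,z,r-.002)-.5*ring(x,y,z,r-.008)-.5*ring(x,y,z,r+.004),x,y) for x in np.arange(.608,.645,.003) for y in np.arange(-.262,-.225,.003)),reverse=True)[:2]
        print(name,n,[tuple(np.round(b,3)) for b in best])
```

```text
top slim [(np.float64(41.467), np.float64(0.626), np.float64(-0.247)), (np.float64(37.117), np.float64(0.623), np.float64(-0.247))]
top med [(np.float64(28.053), np.float64(0.626), np.float64(-0.247)), (np.float64(18.847), np.float64(0.629), np.float64(-0.247))]
top wide [(np.float64(23.142), np.float64(0.629), np.float64(-0.247)), (np.float64(16.799), np.float64(0.629), np.float64(-0.244))]
side slim [(np.float64(20.768), np.float64(0.626), np.float64(-0.244)), (np.float64(19.191), np.float64(0.629), np.float64(-0.244))]
side med [(np.float64(12.9), np.float64(0.626), np.float64(-0.244)), (np.float64(12.808), np.float64(0.626), np.float64(-0.247))]
side wide [(np.float64(12.687), np.float64(0.629), np.float64(-0.244)), (np.float64(10.647), np.float64(0.632), np.float64(-0.244))]
```

Both cameras put all three rims at (0.626, -0.246) at their nested heights. The nest is upright and the tray is home.

```bash
python3 -c "
from station import order; print(order.close_job())"
```

```text
the job is handed in; nothing more can be done
None
```

I nested the three tumblers in the tray, pushed it along the rollers to the end stop of the empty bay with the nest still upright, and handed the job in at about 27 s; no verdict came back. I didn't re-measure the bottles, can, jar and napkin pack at the end.

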